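# Take the locked cap off a jam jar and hold it over the mouth

## Robot

A 6-joint arm with a two-finger parallel gripper is mounted at the origin on the work surface. World frame = base frame: x ahead of the robot, y to its left, z up, the work surface at z = 0. Lengths are in m, angles in degrees, forces in N, time in s.
With the tool pointing down it reaches from about 0.375 to 0.75 m from the base axis. Payload 9 kg.
Tool frame: the origin (TCP) lies where the fingers leave the gripper's body, on its centre line; the fingertips stand 73 mm ahead of it and the grasp point (between the pads) lies 54 mm ahead of it (robot.tip_reach is the distance from the TCP to the fingertips, in m); z points along the fingers, y is the line along which they close (so a half turn about z gives the same grasp; the last joint's range is limited). The gripper opens to 85 mm and grips with 20 to 120 N. Pads are 22 mm wide; open, the fingers measure 114 mm over their backs; the gripper's body (76 mm by 85 mm) begins 54 mm behind the grasp point. The pads swing forward as they close: fully open they stand 13 mm farther back than shut.
Start: joints at [-79.624, 5.964, 5.575, 89.605, 0, 77.527], TCP at [0.233, -0.553, 0.304] pointing down, gripper open.
Joint ranges: [-171.21, 171.21], [-48.23, 106.86], [-62.78, 66.21], [-105.2, 120.99], [-86.42, 89.51], [-180, 180]. Speed limits (degrees/s): [127.2, 127.2, 147.25, 180, 180, 180].

## Interface

Orientations are given as [roll, pitch, yaw] about the fixed x, y, z axes, in that order (R = Rz(yaw) Ry(pitch) Rx(roll)).
In Python, from plant import robot gives the robot as it stands. Calls block until the motion is done:
- robot.move_pose(position, orientation): joint-space move of the TCP to a pose.
- robot.line_to(position, vel=0.15, rotation=None, guard=None): straight line of the TCP; rotation=None keeps the orientation; vel is the mean speed in m/s. With guard (N) it stops when the force on the tool has changed by that much, and returns True; else False.
- robot.goto_joints(angles): joint-space move.
- robot.set_gripper(opening): finger opening in m; the grip force is fixed at half the most; returns when the fingers have stopped.
- robot.pause(seconds).
- robot.ik(position, orientation): joint angles nearest the present ones, or None.
- robot.observe(): the state.
- robot.grab_frame(name): name is "side" or "top" or "wrist"; returns the picture (400x640x3 uint8, blue, green, red); there is no depth.
- robot.get_calibration(name): a dict with "vertical_fov" (degrees; the focal length in pixels is half the picture's height over the tangent of half this angle, whatever the lens; pixels are square), "cx", "cy" (the principal point, pixels), "rvec" (rotation vector, rad) and "tvec" (3), from world to camera coordinates, as OpenCV has them. Camera axes: x right, y down, z forward; pixel columns grow to the right and rows downward; lengths in m; the calibration is good to about 2 mm. A picture is of the moment at which its call begins: read the wrist's pose just before it. get_calibration takes no time and is no camera call; for the wrist camera it gives the pose at the moment of the call.
A pose or a line that the arm cannot do raises robot.IKError and nothing moves.
- robot.job_done(): hands the job in; it is judged then, once.
The state is a dict: "time": time; "q": joint angles; "qvel": joint speeds; "joint_torque": joint torques, N m; "tool_pos": TCP position; "tcp_rot": TCP orientation; "ft_force": force on the tool from outside, world axes, zero at the start; "torque": the same for the moment, N m; "gripper_width": finger opening in m; "gripper_force": force on a finger pad.
Only numpy, scipy, OpenCV 4.12 (cv2) and the standard library are available. Lean on these libraries where they do the work, as an engineer would, in place of code of your own. Each camera call takes 0.05 s, during which the arm holds its last target. There are 200 camera calls.

## Task

The red cap of the jam jar in the wooden cradle is locked by the black-knobbed steel pin: draw the pin straight up out of its bore and park it, hanging upright by its knob, in the open notch at the side of the cradle. Then twist the tight cap anticlockwise until its threads let go, leaving the jar seated in the cradle, and lift the cap just clear of the mouth. Finish while still holding the cap level, a couple of centimetres above the jar, and leave the other things on the counter alone.

Things in the scene. Friction and masses are not known exactly. Their poses are not given: they have to be found in the camera images.
- cradle: Fixed wooden jar cradle, about 100 x 138 mm, with its yaw varying by up to 40 degrees either way. Origin on the counter under the centre of the nest; z up. On its -y side stand, in line, an aluminium post 26 x 22 mm (top 98 mm high, axis at y = -53 mm) and outside it a flat aluminium plate 40 mm wide with the parking notch.
- nest (a point): Centre of the floor of the cradle's square nest, 12 mm above the counter. The nest is 72 x 72 mm inside, its walls rise 30 mm above this floor; it keeps the jar from turning and shifting but not from being lifted.
- bore (a point): Centre of the mouth of the upright blind bore in the top of the post, 98 mm above the counter, axes as the cradle. Bore 12 mm across and 34 mm deep.
- notch (a point): Parking place in the cradle's U notch: on the top face of a plate 8 mm thick (74 mm above the counter), 94 mm from the nest's centre to the cradle's -y, axes as the cradle. The slot is 14 mm wide, runs along y from 6 mm inside (+y) of this point to 20 mm outside, where its end is open. The pin's shank drops in from above, the knob's underside rests on the plate; below is only the counter.
- pin: Loose steel locking pin, 70 g: shank 10 mm across and 68 mm long with a chamfered foot, topped by a black round knob 26 mm across and 28 mm tall. Origin at the foot of the shank; z along the shank to the knob. At the start it stands in the bore, foot on the bore's floor, passing through the cap's forked ear; the knob's underside is then 132 mm above the counter.
- pin_knob (a point): Centre of the pin's knob, 82 mm above its foot: the place to grip it.
- pin_collar (a point): Centre of the knob's underside, 68 mm above the pin's foot.
- jar: Loose amber glass jam jar, about 450 g, square foot 70 x 70 mm and 80 mm tall, then a round neck 46 mm across up to the mouth. Origin under its foot; z up; it stands in the nest with its axes along the cradle's.
- mouth (a point): Centre of the jar's mouth rim, 104 mm above its foot (116 mm above the counter when seated), axes as the jar. An orange sprung seal ring stands about 3 mm above the rim and pushes up on the closed cap with about 20 N.
- cap: Loose round red screw cap, about 60 g, 62 mm across, 20 mm tall; origin at the centre of its lower edge; z up. Three inner lugs sit tight under thread ramps of the neck. Turned anticlockwise seen from above (0.2 to 0.5 N m, fading) it rises about 1 mm; after about 45 degrees the lugs leave the threads and it lifts straight off; beyond about 95 degrees they run against stops.
- cap_top (a point): Centre of the cap's top face, 20 mm above its lower edge; 122 mm above the counter when closed.
- ear (a point): Middle of the slot in the cap's forked ear, 53 mm from the cap's axis on its -y side. The ear is 25 mm wide and reaches 61 mm from the axis: two prongs 10 to 18 mm above the cap's lower edge, with a 13 mm slot between them that the pin passes through. Grip the cap's round side across the ear's direction, clear of the ear.
- mug: Blue mug, 76 mm across, 85 mm tall; bystander. Origin under its foot.
- honey_jar: Round honey jar with a brass cap, 60 mm across, 85 mm tall; bystander. Origin under its foot.
- pepper_mill: Dark wooden pepper mill, 52 mm across, 138 mm tall; bystander. Origin under its foot.
- ramekin: White bowl, 80 mm across, 45 mm tall, near the cradle; bystander. Origin under its foot.
- butter_tin: Blue tin box 55 x 85 x 40 mm, near the cradle; bystander. Origin under its centre.
- spoon: Wooden spoon lying on the counter; bystander. Origin under its middle.
There are look-alikes about, which are no part of the job. What is shaped like the jar but green or purple is not meant. Of the things that look like the cap, the smaller one is meant.

How it is judged (in metres and radians):
On the way, in this order (a step that is already met when the one before it is completed fails the run):
1. the pin is drawn up out of its bore (z of pin in the frame of bore above 0.003 m), for 0.1 s.
2. the pin hangs upright in the side notch, let go (horizontal distance between pin_collar and notch below 0.015 m and z of pin_collar in the frame of notch between -0.004 and 0.005 m and angle between pin's own z axis and vertical below 0.15 rad and contact force between the fingers and pin below 0.2 N and linear speed of pin below 0.03 m/s), for 0.2 s.
3. the cap is turned anticlockwise until its threads let go (42 degrees), jar still in its nest (x of ear in the frame of mouth above 0.0355 m and horizontal distance between cap_top and mouth below 0.01 m and z of jar in the frame of nest below 0.006 m and horizontal distance between jar and nest below 0.006 m and angle between jar's own z axis and vertical below 0.06 rad), for 0.1 s.
At the end, for the whole second after the job is handed in: Fingers hold the cap still, level within 11 deg, lower edge 4 to 50 mm above the mouth and within 20 mm of its axis, touching neither jar, cradle nor pin; the pin hangs upright in the notch (within 15 mm, knob on the plate within 5 mm); the jar is upright in its nest (z of cap in the frame of mouth between 0.004 and 0.05 m and horizontal distance between cap and mouth below 0.02 m and angle between cap's own z axis and vertical below 0.2 rad and contact force between the fingers and cap above 2 N and contact force between cap and jar below 0.2 N and contact force between cap and cradle below 0.2 N and contact force between cap and pin below 0.2 N and linear speed of cap below 0.03 m/s and horizontal distance between pin_collar and notch below 0.015 m and z of pin_collar in the frame of notch between -0.004 and 0.005 m and angle between pin's own z axis and vertical below 0.15 rad and z of jar in the frame of nest below 0.006 m and horizontal distance between jar and nest below 0.006 m and angle between jar's own z axis and vertical below 0.06 rad); the arm keeps its last pose, push and grip.
It fails at once if the jar is lifted out of its nest or tipped (z of jar in the frame of nest above 0.012 m or angle between jar's own z axis and vertical above 0.2 rad).
It fails at once if a bystander is pushed more than 30 mm or knocked over (distance of any of mug, honey_jar, pepper_mill, ramekin, butter_tin, spoon from where it was at the start of the episode above 0.03 m or angle between any of mug, honey_jar, pepper_mill, ramekin, butter_tin, spoon's own z axis and vertical above 0.6 rad).
It also fails if it takes over 45 s, if anything falls off the work surface, if the arm or the gripper's body presses on something with over 40 N, if the wrist force passes 120 N, or if a joint passes its speed limit or range.

## Working session

There is one attempt and no reset: what is moved stays moved. The work goes in short steps, each a Python script; the robot and the scene stay as the last script left them, time stands still between calls to the robot, and variables do not carry over. Pictures are saved under pics/ and viewed, at most 10 in all, crops included, and the job is handed in when it is done.

```bash
ls; mkdir -p pics
python3 - <<'E'
from plant import robot
import cv2
for n in("top","side"):
    cv2.imwrite(f"pics/{n}0.png",robot.grab_frame(n)); print(n,robot.get_calibration(n))
print(robot.observe())
E
```

```text
pics
top {'vertical_fov': 52.99848866697579, 'cx': 319.45509513506596, 'cy': 190.75433458751294, 'rvec': array([ 2.12974502, -2.12766434,  0.15058966]), 'tvec': array([0.00629788, 0.58068322, 1.05842779])}
side {'vertical_fov': 45.229804611803054, 'cx': 313.70981901975165, 'cy': 197.6749211599024, 'rvec': array([ 2.09679669, -0.01953994,  0.02375533]), 'tvec': array([-0.55565018,  0.08548019,  1.53364779])}
{'time': 0.1, 'q': array([-7.96222606e+01,  5.99783655e+00,  5.53319608e+00,  8.96060771e+01,
        1.73536242e-03,  7.75273040e+01]), 'qvel': array([ 0.00754188, -0.00904166,  0.24854046, -0.00280707,  0.00518728,
        0.00387824]), 'joint_torque': array([ 7.76175060e-03, -5.58209646e+01,  5.04718494e+01,  1.32082502e-02,
       -2.02944279e-04, -2.31267353e-05]), 'tool_pos': array([ 0.23297831, -0.55269131,  0.30318922]), 'tcp_rot': array([-1.79931326e+02, -1.69675927e-02,  2.28504242e+01]), 'ft_force': array([-0.32284944, -0.24007571,  0.33498571]), 'torque': array([ 0.01340174, -0.01075458, -0.00664562]), 'gripper_force': 0.0, 'gripper_width': 0.08535500881438754}
```

View pics/top0.png

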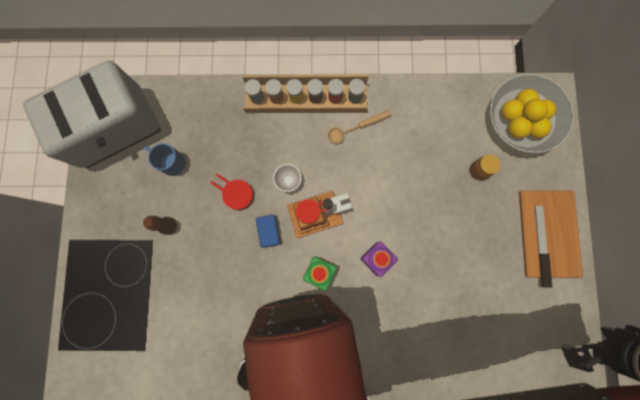

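View pics/side0.png

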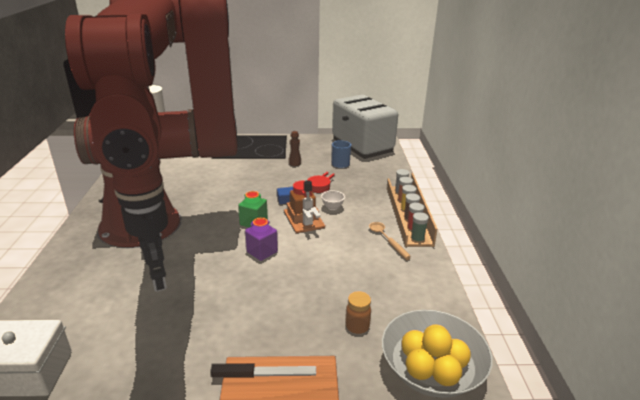

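The top view shows the cap at about (308,211), the knob at (328,205) and the notch plate at (343,203). The mug, ramekin and tin are to its left and above it, and the green and purple jars are below. I'll measure roughly, then take a close look with the wrist camera.

```bash
cat > h.py <<'E'
import cv2, numpy as np
from plant import robot
def cast(cal,uv,z):
    f=200/np.tan(np.radians(cal["vertical_fov"]/2)); R=cv2.Rodrigues(np.array(cal["rvec"]))[0]; t=np.array(cal["tvec"])
    d=R.T@np.array([(uv[0]-cal["cx"])/f,(uv[1]-cal["cy"])/f,1]); c=-R.T@t
    return c+d*(z-c[2])/d[2]
def proj(cal,p):
    f=200/np.tan(np.radians(cal["vertical_fov"]/2)); K=np.array([[f,0,cal["cx"]],[0,f,cal["cy"]],[0,0,1.]])
    return cv2.projectPoints(np.array(p,float).reshape(-1,3),np.array(cal["rvec"]),np.array(cal["tvec"]),K,None)[0].reshape(-1,2)
def campos(cal): return -cv2.Rodrigues(np.array(cal["rvec"]))[0].T@np.array(cal["tvec"])
E
python3 - <<'E'
from h import *
cal=robot.get_calibration("top")
for n,uv,z in(("cap",(308,211),.122),("knob",(328,205.5),.16),("plate",(343,203),.074),("rame",(288,179),.045),("tin",(267,231),.04),("green",(320,273),.1),("purple",(380,259),.1),("bigcap",(237,194),.02)):
    print(n,cast(cal,uv,z).round(3))
w=robot.get_calibration("wrist"); print(w, campos(w), cv2.Rodrigues(w["rvec"])[0])
E
```

```text
cap [0.516 0.034 0.122]
knob [ 0.526 -0.016  0.16 ]
plate [ 0.543 -0.057  0.074]
rame [0.614 0.094 0.045]
tin [0.47 0.15 0.04]
green [0.361 0.004 0.1  ]
purple [ 0.396 -0.149  0.1  ]
bigcap [0.576 0.241 0.02 ]
{'vertical_fov': 67.74559077398644, 'cx': 318.3210000966297, 'cy': 200.26244913112416, 'rvec': array([-2.3929783 ,  1.58645552,  0.25155372]), 'tvec': array([-0.59905089, -0.04097149,  0.37826344])} [ 0.30455956 -0.52216161  0.37177223] [[ 0.38916799 -0.92116593 -0.00126804]
 [-0.87637371 -0.3706678   0.30752968]
 [-0.28375588 -0.11856943 -0.95153764]]
```

Run:
```python
from h import *
robot.move_pose([.52,.014,.35],[180,0,105])
o=robot.observe(); w=robot.get_calibration("wrist"); im=robot.grab_frame("wrist")
print(o["time"],o["q"].round(1),o["tool_pos"],o["tcp_rot"],campos(w))
cv2.imwrite("pics/w1.png",im); import pickle; pickle.dump((w,im),open("w1.pkl","wb"))
```

```text
2.375 [-13.   -7.   -2.6  94.5  -0.   62.1] [0.52008167 0.01326799 0.34983471] [-1.79985848e+02  2.04103906e-03  1.04919985e+02] [0.49878981 0.08943389 0.41838091]
```

View pics/w1.png

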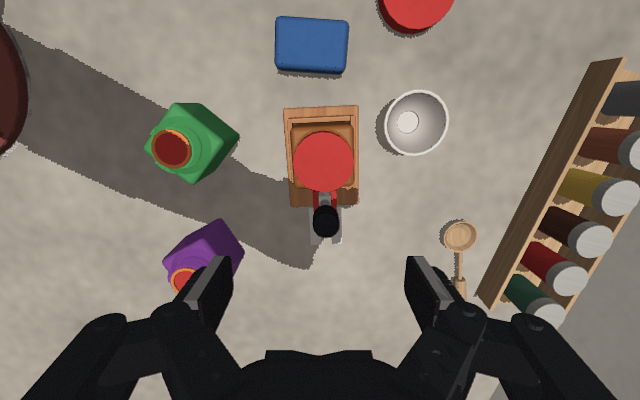

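The wrist view shows the cradle with the cap at about (324,162), the knob at (326,221) and the parking plate at (327,235). The ramekin and tin have good clearance. I'll take a second, lower view straight above the cap and knob for measuring.

```bash
cat > meas.py <<'E'
from h import *
def biggest(m):
    c,_=cv2.findContours(m,cv2.RETR_EXTERNAL,cv2.CHAIN_APPROX_NONE); return c
def near(cs,cal,z,guess,amin=100,tol=.04):
    best=None
    for c in cs:
        if cv2.contourArea(c)<amin: continue
        p,r=cv2.minEnclosingCircle(c); P=cast(cal,p,z); d=np.hypot(*(P[:2]-guess))
        if d<tol and (best is None or d<best[0]): best=(d,c)
    return best[1]
def circle(c,cal,z):
    P=np.array([cast(cal,q,z)[:2] for q in c.reshape(-1,2)])
    A=np.c_[2*P,np.ones(len(P))]; s=np.linalg.lstsq(A,(P**2).sum(1),rcond=None)[0]
    r=np.sqrt(s[2]+s[0]**2+s[1]**2); res=np.hypot(*(P-s[:2]).T)-r
    return s[:2],r,res.std()
def measure(cal,im):
    h=cv2.cvtColor(im,cv2.COLOR_BGR2HSV)
    red=(((h[...,0]<6)|(h[...,0]>174))&(h[...,1]>170)&(h[...,2]>165)).astype(np.uint8)*255
    f=200/np.tan(np.radians(cal["vertical_fov"]/2)); k=int(.03*f/(campos(cal)[2]-.12))|1
    ro=cv2.morphologyEx(red,cv2.MORPH_OPEN,cv2.getStructuringElement(cv2.MORPH_ELLIPSE,(k,k)))
    cap=near(biggest(ro),cal,.122,(.516,.034)); 
    blk=(h[...,2]<60).astype(np.uint8)*255; blk=cv2.morphologyEx(blk,cv2.MORPH_OPEN,np.ones((5,5),np.uint8))
    kn=near(biggest(blk),cal,.16,(.526,-.018))
    return circle(cap,cal,.122),circle(kn,cal,.16),cap,kn
E
python3 - <<'E'
from meas import *
import pickle
def rep(w,im,n):
    try: a,b,c,k=measure(w,im)
    except Exception as e: print(n,repr(e)); return
    d=b[0]-a[0]; print(n,a,b,"dist",np.hypot(*d),"yaw",np.degrees(np.arctan2(d[0],-d[1])))
    cv2.drawContours(im,[c],-1,(255,255,0),1);cv2.drawContours(im,[k],-1,(0,255,0),1)
rep(*pickle.load(open("w1.pkl","rb")),"w1")
robot.line_to([.542,-.065,.32])
w=robot.get_calibration("wrist"); im=robot.grab_frame("wrist"); print(campos(w),robot.observe()["tool_pos"])
pickle.dump((w,im.copy()),open("w2.pkl","wb")); rep(w,im,"w2")
u,v=proj(w,[[.52,.01,.12]])[0].astype(int); print(u,v)
x0=max(u-130,0);y0=max(v-100,0)
cv2.imwrite("pics/w2.png",cv2.resize(im[y0:y0+200,x0:x0+260],None,fx=3,fy=3,interpolation=cv2.INTER_CUBIC)); print(x0,y0)
E
```

```text
w1 (array([0.51755084, 0.03636292]), np.float64(0.029714773614707913), np.float64(0.0003769957300076257)) (array([ 0.53191323, -0.00931178]), np.float64(0.014169883720810935), np.float64(0.001519894777683802)) dist 0.04787959943186179 yaw 17.4557375367703
[0.52050012 0.01137189 0.38886545] [ 0.54197018 -0.06444002  0.32051751]
w2 (array([0.5176542 , 0.03574871]), np.float64(0.029806802884064412), np.float64(0.0002662610817747772)) (array([ 0.53309284, -0.01365718]), np.float64(0.011962457785568828), np.float64(0.0006500266833290125)) dist 0.051761896661300176 yaw 17.353283883451823
317 105
187 5
```

View pics/w2.png

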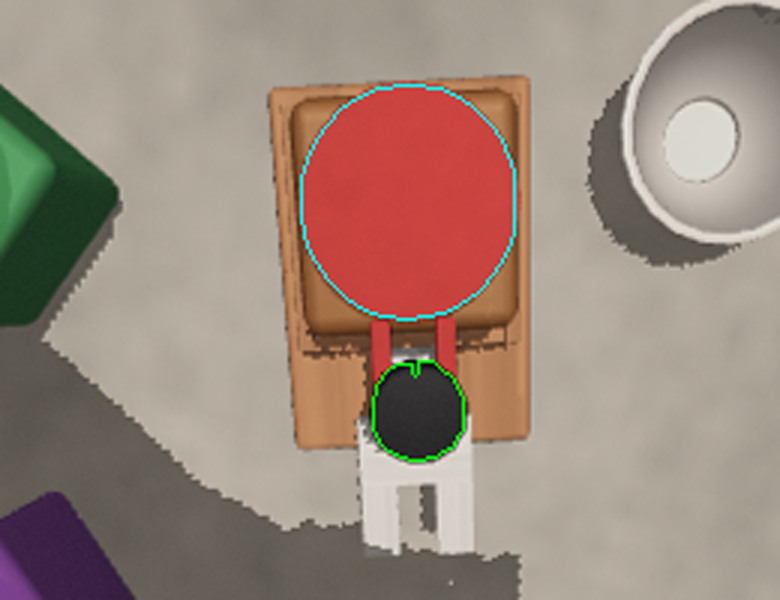

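The contours fit well: cap radius 29.8 mm (31 nominal), knob distance 51.8 mm (53 nominal), yaw 17.4°. The slot runs at about (417,487–552) in the crop. I'll check the slot's inner end against the expected 88 mm, then grip and draw the pin.

```bash
cat >> h.py <<'E'
CAP=np.array([.5176,.0358]); PSI=17.35
YX=np.array([np.sin(np.radians(PSI)),-np.cos(np.radians(PSI))])  # cradle -y
YAW=PSI+90
E
python3 - <<'E'
from h import *
import pickle
w,_=pickle.load(open("w2.pkl","rb"))
for p in((417,487),(420,552),(417,515)):
    P=cast(w,(187+p[0]/3,5+p[1]/3),.074)[:2]-CAP; print("slot along",P@YX,"across",P@np.array([-YX[1],YX[0]]))
k=CAP+.0528*YX
robot.set_gripper(.06)
robot.move_pose([*k,.26],[180,0,YAW])
print("hit",robot.line_to([*k,.209],vel=.06,guard=8))
robot.set_gripper(0.0)
o=robot.observe(); print(o["time"],o["tool_pos"],o["tcp_rot"],o["gripper_width"],o["gripper_force"],o["ft_force"],o["q"].round(1))
E
```

```text
slot along 0.08897994973484433 across 0.0010308389305707373
slot along 0.11312995536800109 across 0.0013461544819140243
slot along 0.09922874290743537 across 0.0006988350734728646
hit False
5.4167 [ 0.53365742 -0.01464301  0.20956767] [1.79945307e+02 2.81848955e-02 1.07351941e+02] 0.02432005422311919 58.71933996677399 [-0.32351869  0.30668044  3.83500288] [-15.6  -5.5 -15.7  79.7   0.   57. ]
```

Run:
```python
from h import *
XX=np.array([-YX[1],YX[0]])
n=CAP+.095*YX+.0008*XX; z0=.2096
p=robot.observe()["tool_pos"]
print("lift hit",robot.line_to([p[0],p[1],z0+.067],vel=.08))
o=robot.observe(); print(o["gripper_width"],o["ft_force"])
robot.line_to([*n,z0+.067],vel=.1)
w=robot.get_calibration("wrist"); im=robot.grab_frame("wrist"); cv2.imwrite("pics/w3.png",im)
print("hit1",robot.line_to([*n,z0-.054],vel=.08,guard=8))
print("hit2",robot.line_to([*n,z0-.0595],vel=.01,guard=6))
o=robot.observe(); print(o["time"],o["tool_pos"]-[*n,z0-.058],o["gripper_width"],o["gripper_force"],o["ft_force"])
```

```text
lift hit False
0.02407519596148626 [-1.25435928 -0.96058081 -0.8335204 ]
hit1 False
hit2 True
9.1333 [ 1.08733951e-04 -2.76965195e-05  8.41438143e-05] 0.02390068817107868 59.824063181877136 [ 0.01081174 -0.51650882  4.56057988]
```

View pics/w3.png

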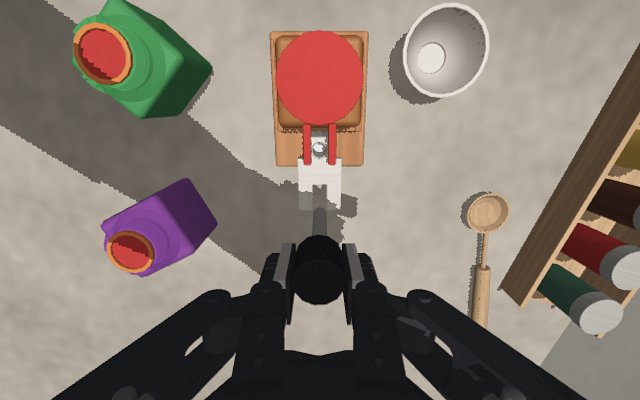

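The picture shows the pin gripped upright in line with the slot, at about (319,225). When lowered, it made contact exactly at the plate height. I'll release it and check.

Run:
```python
from meas import *
robot.set_gripper(.05); robot.pause(.2)
p=robot.observe()["tool_pos"]; robot.line_to([p[0],p[1],.24],vel=.12)
q=CAP-.02*YX
robot.move_pose([*(CAP+.03*YX),.30],[180,0,YAW])
w=robot.get_calibration("wrist"); im=robot.grab_frame("wrist")
h=cv2.cvtColor(im,cv2.COLOR_BGR2HSV); blk=cv2.morphologyEx((h[...,2]<60).astype(np.uint8)*255,cv2.MORPH_OPEN,np.ones((5,5),np.uint8))
try:
    c=near(biggest(blk),w,.102,CAP+.094*YX); a=circle(c,w,.102); d=a[0]-CAP; print("knob along",d@YX,"across",d@np.array([-YX[1],YX[0]]),a[1:])
except Exception as e: print(e)
cv2.imwrite("pics/w4.png",im); print(robot.observe()["time"],robot.observe()["gripper_width"])
```

```text
knob along 0.08766289469225697 across -9.572036726141793e-05 (np.float64(0.014801721299373122), np.float64(0.0018945544580545768))
11.0833 0.04980855826920997
```

View pics/w4.png

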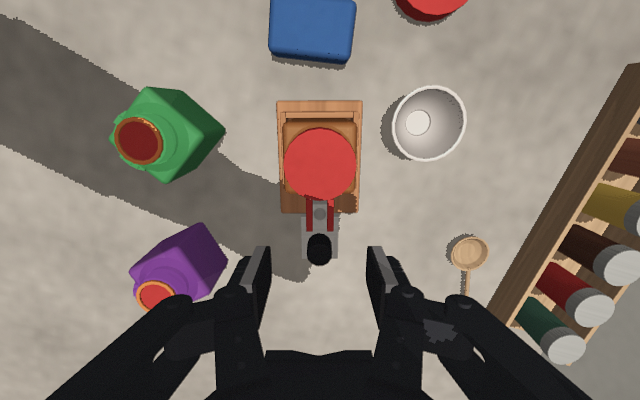

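The pin hangs in the notch: its knob is at (319,248) on the plate and the ear is empty. Next I'll grip the cap across the ear, starting 15° back, and twist it.

Run:
```python
from h import *
robot.set_gripper(.085)
y0=YAW-15
robot.move_pose([*CAP,.24],[180,0,y0])
print("hit",robot.line_to([*CAP,.171],vel=.07,guard=8))
robot.set_gripper(0.0)
o=robot.observe(); print(o["time"],o["tool_pos"],o["gripper_width"],o["gripper_force"],o["ft_force"],o["torque"])
for i in range(1,11):
    robot.move_pose([*CAP,.171+.0001*i],[180,0,y0+6*i])
    o=robot.observe(); print(i,round(o["time"],2),o["tcp_rot"][2].round(1),o["torque"][2].round(2),o["ft_force"].round(1),o["gripper_width"].round(4))
im=robot.grab_frame("wrist"); cv2.imwrite("pics/w5.png",im)
```

```text
hit False
13.4167 [0.51836947 0.03576078 0.17206806] 0.060818305585562685 64.38535295426846 [2.21035601 0.34843075 6.22570639] [ 0.14829103 -0.23676626  0.0252074 ]Traceback (most recent call last):
  File "<stdin>", line 10, in <module>
AttributeError: 'float' object has no attribute 'round'
```

Run:
```python
from h import *
y0=YAW-15
for i in range(2,11):
    robot.move_pose([*CAP,.171+.0001*i],[180,0,y0+6*i])
    o=robot.observe(); print(i,round(o["time"],2),round(float(o["tcp_rot"][2]),1),round(float(o["torque"][2]),2),np.round(o["ft_force"],1),round(o["gripper_width"],4))
im=robot.grab_frame("wrist"); cv2.imwrite("pics/w5.png",im)
```

```text
2 13.92 104.4 0.18 [ 1.8 -0.2  6.1] 0.0605
3 14.17 110.4 0.14 [ 1.4 -1.1  6. ] 0.0609
4 14.42 116.4 0.16 [1.7 0.4 5.7] 0.0604
5 14.67 122.4 0.11 [1.  0.1 6.7] 0.0605
6 14.92 128.4 0.25 [0.8 0.5 7.9] 0.0606
7 15.17 134.4 0.23 [-0.3  0.3  8.1] 0.0605
8 15.42 140.4 0.16 [-1.4  0.6 10.8] 0.0605
9 15.67 146.4 0.15 [-0.7  1.2 10.2] 0.0605
10 15.92 152.4 0.13 [-0.5  1.   9.6] 0.0605
```

View pics/w5.png

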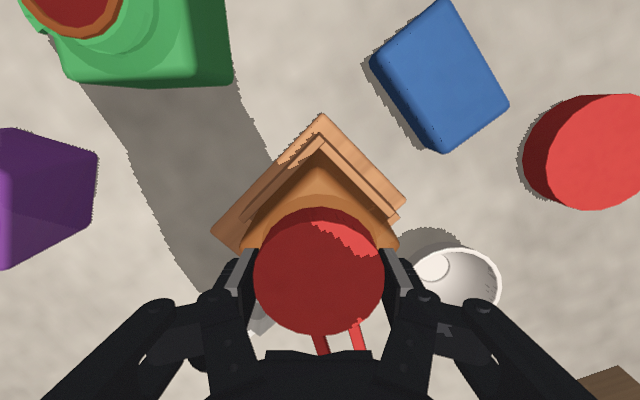

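The ear shows at (338,340), still 15° off the gripper's axis, so the cap turned the full 60° without slipping. Next I'll lift carefully.

Run:
```python
from h import *
p=robot.observe()["tool_pos"]; print(p)
for dz in(.002,.004,.006):
    robot.line_to([*CAP,.172+dz],vel=.02); o=robot.observe(); print(dz,o["ft_force"].round(1),o["torque"].round(2),o["gripper_width"])
im=robot.grab_frame("side"); u,v=proj(robot.get_calibration("side"),[[*CAP,.1]])[0].astype(int)
cv2.imwrite("pics/s6.png",cv2.resize(im[v-60:v+60,u-80:u+80],None,fx=5,fy=5,interpolation=cv2.INTER_CUBIC)); print(o["time"])
```

```text
[0.51841341 0.03566585 0.17357798]
0.002 [2.5 2.  4.7] [ 0.19 -0.42  0.11] 0.060463368905088834
0.004 [ 1.6 -0.2 -1.1] [-0.04 -0.42  0.06] 0.060304284542428026
0.006 [ 1.4 -0.2 -1.6] [-0.15 -0.38  0.03] 0.06071148711758438
16.7167
```

View pics/s6.png

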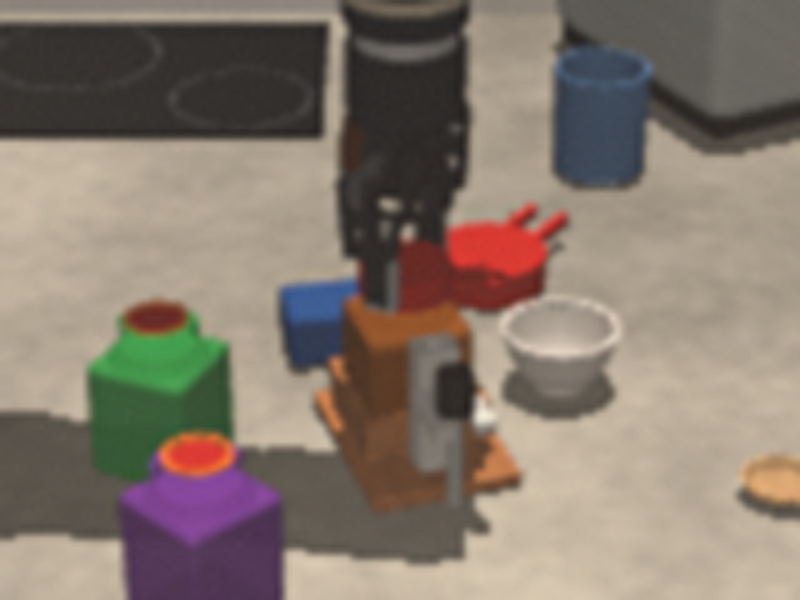

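The pin hangs upright at (455,420), the jar is seated, and the force on the tool is only the cap's weight. I'll lift clear.

Run:
```python
from h import *
robot.line_to([*CAP,.206],vel=.04); robot.pause(.5); o=robot.observe()
print(o["time"],o["tool_pos"],o["ft_force"].round(1),o["gripper_width"],o["gripper_force"])
im=robot.grab_frame("side"); u,v=proj(robot.get_calibration("side"),[[*CAP,.1]])[0].astype(int)
cv2.imwrite("pics/s7.png",cv2.resize(im[v-60:v+60,u-80:u+80],None,fx=5,fy=5,interpolation=cv2.INTER_CUBIC))
```

```text
18.1167 [0.51758068 0.03580222 0.20594322] [-0.1 -1.2 -0.2] 0.06045246929040788 65.34746937453747
```

View pics/s7.png

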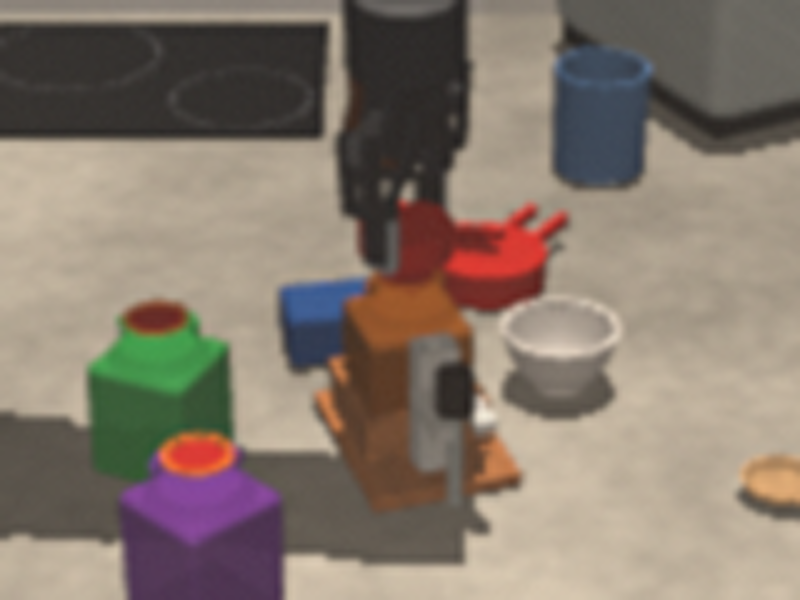

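The cap looks a little tilted about the finger line. Camera and gripper geometry haven't changed, so I can compare the cap's outline now with its outline before the lift.

Run:
```python
from h import *
im=robot.grab_frame("wrist"); a=cv2.imread("pics/w5.png")
cv2.imwrite("pics/w8.png",np.hstack([a[170:400,180:480],im[170:400,180:480]]))
for x in(a,im):
    h=cv2.cvtColor(x,cv2.COLOR_BGR2HSV); m=(((h[...,0]<7)|(h[...,0]>173))&(h[...,1]>150)&(h[...,2]>60)).astype(np.uint8)*255
    m[:,:200]=0;m[:,450:]=0
    m=cv2.morphologyEx(m,cv2.MORPH_OPEN,cv2.getStructuringElement(cv2.MORPH_ELLIPSE,(31,31)))
    c=max(cv2.findContours(m,cv2.RETR_EXTERNAL,cv2.CHAIN_APPROX_NONE)[0],key=cv2.contourArea); print(cv2.boundingRect(c),cv2.fitEllipse(c))
```

```text
(253, 207, 132, 130) ((318.3138732910156, 271.7333679199219), (127.80453491210938, 130.29087829589844), 89.34542083740234)
(253, 207, 132, 130) ((318.3175048828125, 271.6603088378906), (127.7459945678711, 130.04788208007812), 94.37806701660156)
```

View pics/w8.png

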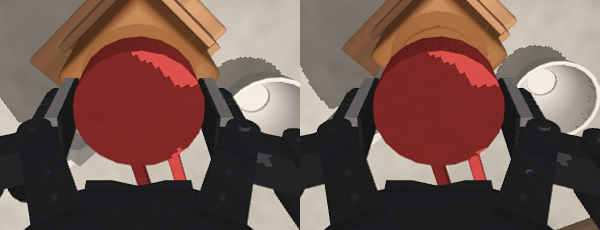

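The outlines before and after the lift are identical, so the cap is level in the grip and about 2 cm above the mouth. I'll hand in the job.

```bash
python3 -c "
from plant import robot
print(robot.job_done(), robot.observe()['time'])"
```

```text
the job is handed in; nothing more can be done
the job is handed in; nothing more can be done
```

The job is handed in, and no verdict came back: the pin hangs in the notch, the cap was turned 60° and is held level about 2 cm above the seated jar, and no bystanders were touched.

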